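# Release the two-catch lid of a drill-bit case

### The job

Open the drill-bit case: press its two push-button catches down together, one fingertip on each, and keep both held down until the sprung lid has risen well clear of its catches, then let go and back off so that the lid stands open. Do not pick up or shift the case, and leave the things lying around it alone.

Things in the scene. Friction and masses are not known exactly. Their poses are not given: they have to be found in the camera images.
- case: Dark grey drill-bit case, loose on the bench, 1.3 kg, 200 long (x) x 160 wide (y) x 62 mm high, lid shut. Origin: centre of the underside; x from the front (handle, catches) to the hinged back, y to its left. Front 60 mm: flat deck at z = 46 mm with the catches at x = -72, y = +-30 mm. The lid covers x = -40 to +100 mm. A black handle sticks out 27 mm in front, 19 to 29 mm above the bench.
- catch_left_top (a point): Centre of the top face of the left catch (case's +y side), a black oblong push button on the deck, 22 mm (case x) by 24 mm (case y), 8 mm above the deck when up. It goes straight down 6 mm; the point moves with it. The two catches' centres are 60 mm apart along the case's y, with 36 mm clear between them.
- catch_right_top (a point): The same for the right catch, at the case's -y side of the deck.
- catch_left (a joint): Travel of the left catch: 0 up, 0.006 m fully down. A spring returns it: 1.5 N starts it, 5 N holds it fully down (10 N for the two). Its bolt frees the lid at 4 mm: hold it fully down. It springs back up and its bolt comes out again when let go.
- catch_right (a joint): The same for the right catch. Each catch alone keeps the lid shut: the lid comes up only while both are down.
- lid (a joint): Lid angle about its hinge at the back of the case: 0 shut, 1.15 rad open at its stop. A damped spring lifts it slowly once both catches are down: about 0.6 s to 0.2 rad, about 4.5 s to the stop. A safety tooth snags it again (press both again to free it) if a button comes up before about 0.2 rad, where the lid is well clear (front edge 28 mm up). Once clear it opens to the stop by itself.
- lid_edge (a point): Middle of the upper front edge of the lid (grey frame, clear window), 62 mm above the bench and 32 mm behind the catches' centres when shut; it rises and swings back, away from the catches (about 180 mm above the bench at the stop).
- battery: Bystander: black cordless-tool battery pack, 78 x 112 x 60 mm, loose beside the case. Origin: centre of the underside.
- tape: Bystander: yellow tape measure standing on edge, 74 x 36 x 66 mm. Origin: centre of the underside.
- glue: Bystander: white wood-glue bottle, 62 mm diameter, 165 mm tall. Origin: centre of the underside.
- clamp_block: Bystander: pale wooden clamping block, 120 x 45 x 22 mm. Origin: centre of the underside.

How it is judged:
By the outcome, as a careful person would: the job done as asked, in the order asked, and still so for the second after the job is handed in, with the robot touching nothing.
It also fails if it takes over 35 s, if anything falls off the work surface, if the arm or the gripper's body presses on something with over 40 N, if the wrist force passes 120 N, or if a joint passes its speed limit or range.

### The arm

A 7-joint arm with a two-finger parallel gripper is mounted at the origin on the work surface. World frame = base frame: x ahead of the robot, y to its left, z up, the work surface at z = 0. Lengths are in m, angles in rad, forces in N, time in s.
With the tool pointing down it reaches from about 0.4 to 0.85 m from the base axis. Payload 4.5 kg.
Tool frame: the origin (TCP) lies midway between the tips of the shut fingers; the grasp point (between the pads) lies 19 mm behind it; z points along the fingers, y is the direction in which the jaws open and shut (so a half turn about z gives the same grasp; the last joint's range is limited). The gripper opens to 88 mm and grips with 3 to 60 N. Pads are 18 mm wide; open, the fingers measure 123 mm over their backs; the gripper's body (75 mm by 187 mm) begins 45 mm behind the grasp point.
Start: joints at [1.161, 0.689, -0.195, 1.565, 0.157, 0.902, -0.215], TCP at [0.268, -0.564, 0.239] pointing down, gripper open.
Joint ranges: [-3.01, 3.01], [-0.46, 2.08], [-1.47, 1.51], [0.13, 2.56], [-1, 4.14], [0.04, 2.09], [-2.66, 2.66]. Speed limits (rad/s): [2.57, 2.57, 3.14, 3.14, 3.14, 3.14, 3.14].

### API

Orientations are given as a unit quaternion [x, y, z, w].
In Python, from plant import r gives the robot as it stands. The module is installed in compiled form; this text tells all that it offers.
- The arm moves only by the tool carry_out, never from a script. Its argument "commands" is a list of rows, each a list of 6 numbers: the shift along the tool's x, y, z in m, then the turn, a rotation vector about the tool's x, y, z in degrees. In form: [[dx, dy, dz, wx, wy, wz], ...]. A call has 1 to 12 rows; each row is the pose to reach, as a shift and turn from the pose commanded when the call began, along the tool's axes at that moment; what a row does not reach only later rows make up. A row lasts 1/10 s, in which the tool goes at most 50 mm and 8.59 degrees, less where a joint would pass 70% of its speed; a pose out of reach is approached as far as the arm can. A call with a gripper value outside its range is refused whole. "fingers" is the closure in counts, from 0 (fully open) to 255 (shut), set as the call begins (left out, the last holds). The fingers move at their own pace and stop on an object; "grip_force" is the grip in N (left out, the last holds). Time passes only in rows, so rows that repeat a pose let the fingers close. It gives the time, the measured TCP pose, the force and the opening at its end, in the units of the state.
- r.get_state(): the state, without advancing time (a new reading comes with each control period).
- r.snapshot(name): name is "scene" or "side" or "wrist"; returns a dict with "img" (420x560x3 uint8, blue, green, red), "intrinsics" (3x3 intrinsics, pixels), "extrinsics" (4x4, takes a point from camera to world coordinates); the wrist camera has in their place "tool_from_camera" (4x4, takes a point from camera to tool coordinates, whose origin is the TCP and whose axes are the flange's). Camera axes: x right, y down, z forward; pixel columns grow to the right and rows downward; lengths in m; the calibration is good to about 2 mm. A picture is of the moment at which its call begins: read the wrist's pose just before it. There is no depth.
- r.finish_job(): hands the job in, once; it reports no verdict.
Trained networks look in a picture, given as the dict that the camera call returned (one of the last four; its "shot" number tells which), for a name from the list of things; names that differ only in an ending like _2 or _b are one class to them, and where a whole thing is asked for, a point or a joint stands for the part that bears it (a point fixed in the world has none). Each returns a list of dicts, best first, with "p" (0 to 1); they miss things now and then, are a little off and sometimes report something else, mostly with a low value. They report only what shows in the picture. A call takes as long as a camera call.
- r.spot_in(picture, label): "xyz" ([x, y, z] in m, in world coordinates, good to about 4 mm: the middle of the surface that is visible of it).
- r.spot_point(picture, label): "xyz" ([x, y, z] in m, in world coordinates, good to about 4 mm: a listed point, or the origin of a listed thing).
The state is a dict: "clock": time; "q": joint angles; "qd": joint speeds; "joint_torque": joint torques, N m; "tool_pos": TCP position; "eef_rot": TCP orientation; "contact_force": force on the tool from outside, world axes, zero at the start; "moment": the same for the moment, N m; "opening": opening from 0.0 (shut) to 1.0 (fully open).
Only numpy, scipy, OpenCV 4.12 (cv2) and the standard library are available. Lean on these libraries where they do the work, as an engineer would, in place of code of your own. Each camera call takes 0.05 s, during which the arm holds its last target.

## Working session

There is one attempt and no reset: what is moved stays moved. The work goes in short steps, Python scripts to look and compute and a tool call to move; the robot and the scene stay as the last step left them, time stands still between calls to the robot, and variables do not carry over. Pictures are saved under pics/ and viewed, and the job is handed in when it is done.

Besides the shell and the picture viewer there is one more tool, called after "Call:" as name(argument=value, ...) on one line, values as JSON. carry_out: Moves the arm, as the interface text tells. Its arguments: {"type":"object","properties":{"commands":{"type":"array","items":{"type":"array","items":{"type":"number"}}},"fingers":{"type":"number"},"grip_force":{"type":"number"}},"required":["commands"]}

```bash
mkdir -p pics
python3 - <<'E'
from plant import r
import cv2,numpy as np
s=r.get_state();print({k:np.round(v,3).tolist() for k,v in s.items()})
for n in ["scene","side"]:
    p=r.snapshot(n);cv2.imwrite(f"pics/{n}0.png",p["img"])
    for l in ["catch_left_top","catch_right_top","lid_edge","case","battery","tape","glue","clamp_block"]:
        for d in r.spot_point(p,l)[:2]:print(n,l,round(d["p"],2),np.round(d["xyz"],4))
print(r.get_state()["clock"])
E
```

```text
{'clock': 0.0, 'q': [1.161, 0.69, -0.195, 1.566, 0.157, 0.902, -0.215], 'qd': [-0.0, 0.001, -0.001, 0.001, -0.0, 0.002, 0.001], 'joint_torque': [0.0, -52.756, -1.267, -15.343, -0.053, 0.007, 0.0], 'tool_pos': [0.268, -0.564, 0.238], 'eef_rot': [0.975, 0.22, -0.0, -0.001], 'contact_force': [-0.331, -0.456, -0.391], 'moment': [-0.019, 0.073, 0.042], 'opening': 1.001}
scene catch_left_top 0.5 [ 0.456  -0.0435  0.053 ]
scene catch_right_top 0.52 [ 0.4506 -0.1008  0.0558]
scene lid_edge 0.65 [ 0.4848 -0.0726  0.0646]
scene case 0.88 [ 0.5221 -0.0771 -0.001 ]
scene tape 0.81 [ 0.4906 -0.2756 -0.0036]
scene glue 0.79 [ 0.6037 -0.2543 -0.0007]
scene clamp_block 0.67 [ 0.6239  0.0926 -0.0012]
side catch_left_top 0.57 [ 0.4499 -0.0405  0.0557]
side catch_right_top 0.57 [ 0.4472 -0.1025  0.0551]
side lid_edge 0.62 [ 0.4832 -0.077   0.0601]
side battery 0.7 [ 0.4857  0.1251 -0.0019]
side tape 0.96 [ 0.4841 -0.2713 -0.0021]
side glue 0.58 [ 0.6043 -0.2559 -0.0016]
side clamp_block 0.77 [0.6236 0.0926 0.0024]
side clamp_block 0.46 [ 0.4476 -0.1047  0.0547]
0.9
```

View pics/scene0.png

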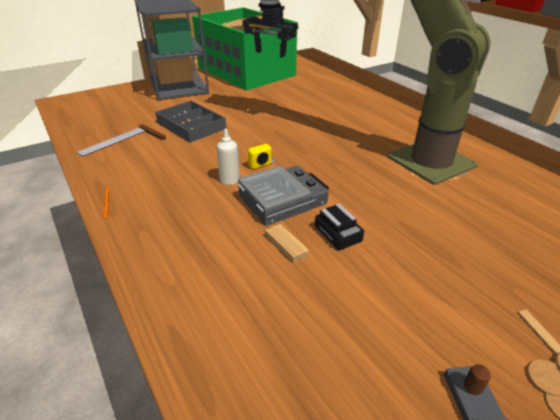

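View pics/side0.png

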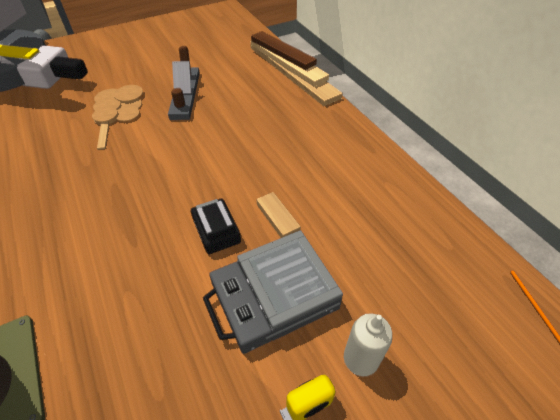

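The scene picture shows the case at about (283,192), with its catches at (298,172) and (315,182). In the side picture the catches are at (231,285) and (243,313). The networks agree: the catches' midpoint is near (0.451, -0.072) and the case yaw is about -4°. Next I move above the catches for a close look.

```bash
cat > h.py <<'E'
import numpy as np
from scipy.spatial.transform import Rotation as R
def target(yaw,tilt=0):
    # tool x along case x, z down; tilt>0 leans gripper body to -case x (deg)
    return R.from_euler('z',yaw,degrees=True)*R.from_euler('y',tilt,degrees=True).inv()*R.from_rotvec([np.pi,0,0])
def row(s,pos,rot):
    Q=R.from_quat(s["eef_rot"]); 
    return np.round(np.r_[Q.inv().apply(np.array(pos)-s["tool_pos"]),(Q.inv()*rot).as_rotvec(degrees=True)],4)
E
python3 - <<'E'
from plant import r
from h import *
s=r.get_state()
print(row(s,[0.435,-0.072,0.19],target(-4)))
print(target(-4,12).apply([0,0,-1]))
p=r.snapshot("wrist");print(np.round(p["tool_from_camera"],3),p["intrinsics"])
E
```

```text
[ 3.61900e-01 -3.73200e-01  4.87000e-02  7.70000e-03 -3.60000e-03
  2.94309e+01]
[-0.20740523  0.01450319  0.9781476 ]
[[ 0.001 -0.947 -0.32   0.083]
 [ 1.     0.001  0.001  0.001]
 [-0.001 -0.32   0.947 -0.146]
 [ 0.     0.     0.     1.   ]] [[326.05141027   0.         281.80824827]
 [  0.         326.05141027 210.21303933]
 [  0.           0.           1.        ]]
```

Call:
carry_out(commands=[[0.362,-0.373,0.02,0,0,29.4],[0.362,-0.373,0.02,0,0,29.4],[0.362,-0.373,0.02,0,0,29.4],[0.362,-0.373,0.02,0,0,29.4],[0.362,-0.373,0.02,0,0,29.4],[0.362,-0.373,0.02,0,0,29.4],[0.362,-0.373,0.02,0,0,29.4],[0.362,-0.373,0.02,0,0,29.4],[0.362,-0.373,0.02,0,0,29.4],[0.362,-0.373,0.02,0,0,29.4],[0.362,-0.373,0.049,0,0,29.4],[0.362,-0.373,0.049,0,0,29.4]], fingers=132, grip_force=20)

```text
clock: 2.15
tool_pos: [0.4352, -0.068, 0.1879]
eef_rot: [1.0, -0.031, -0.002, -0.001]
contact_force: [-0.0, -0.2, 0.8]
opening: 0.48
```

Run:
```python
from plant import r
from h import *
import cv2
s=r.get_state();print({k:np.round(s[k],4).tolist() for k in["clock","q","qd","tool_pos","eef_rot","contact_force","opening"]})
for n in ["wrist","side"]:
    p=r.snapshot(n);cv2.imwrite(f"pics/{n}1.png",p["img"])
    for l in ["catch_left_top","catch_right_top","lid_edge","case"]:
        for d in r.spot_point(p,l)[:2]:print(n,l,round(d["p"],2),np.round(d["xyz"],4))
```

```text
{'clock': 2.15, 'q': [0.0388, 0.5511, 0.0198, 2.1596, -0.0292, 0.4344, -1.55], 'qd': [0.0746, -0.0499, 0.0658, -0.0055, 0.0195, 0.0685, 0.0306], 'tool_pos': [0.4352, -0.068, 0.1879], 'eef_rot': [0.9995, -0.0307, -0.0016, -0.001], 'contact_force': [-0.0235, -0.1699, 0.764], 'opening': 0.4801}
wrist catch_left_top 0.9 [ 0.4522 -0.0435  0.0531]
wrist catch_right_top 0.76 [ 0.4536 -0.1066  0.0551]
wrist lid_edge 0.9 [ 0.4793 -0.0745  0.0635]
wrist case 0.76 [ 0.5256 -0.0691  0.002 ]
side catch_left_top 0.42 [ 0.4518 -0.0421  0.0546]
side catch_right_top 0.59 [ 0.4488 -0.1023  0.0544]
side catch_right_top 0.47 [ 0.4488 -0.0397  0.0547]
side lid_edge 0.65 [ 0.4807 -0.0747  0.0617]
side case 0.68 [ 0.4859 -0.2739 -0.0016]
side case 0.6 [ 5.268e-01 -7.710e-02 -3.000e-04]
```

View pics/wrist1.png

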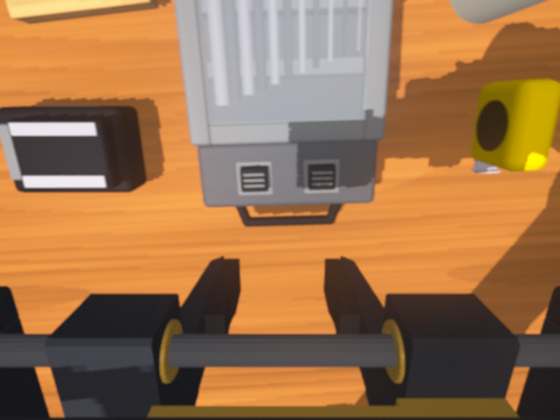

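View pics/side1.png

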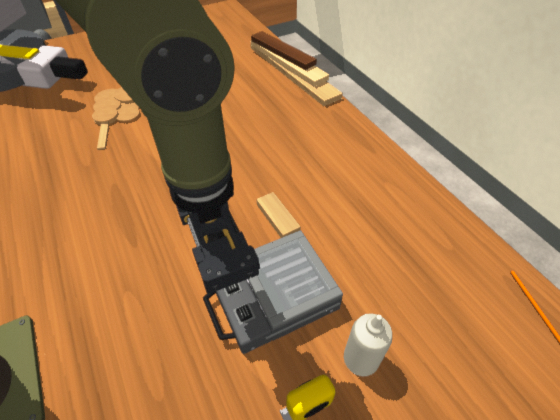

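In the wrist picture the left catch is at about (254,178) and the right at (322,176). The deck's front corners are at (206,205) and (374,201). The fingertips are at (230,262) and (340,262).

Run:
```python
from plant import r
from h import *
import cv2
s=r.get_state();print(s["clock"],np.round(s["tool_pos"],4),np.round(s["qd"],3))
p=r.snapshot("wrist");im=p["img"];cv2.imwrite("pics/w2.png",cv2.resize(im[110:290,180:400],None,fx=3.3,fy=3.3,interpolation=cv2.INTER_CUBIC))
for l in ["catch_left_top","catch_right_top"]:
    for d in r.spot_point(p,l)[:1]:print(l,round(d["p"],2),np.round(d["xyz"],4))
T=np.eye(4);T[:3,:3]=R.from_quat(s["eef_rot"]).as_matrix();T[:3,3]=s["tool_pos"]
E_=T@p["tool_from_camera"]
def px(u,v,z):
    d=E_[:3,:3]@np.linalg.solve(p["intrinsics"],[u,v,1]);o=E_[:3,3];return o+d*(z-o[2])/d[2]
for n,u,v,z in [("L",254,178,.054),("R",322,176,.054),("cL",206,205,.046),("cR",374,201,.046)]:print(n,np.round(px(u,v,z),4))
Ti=np.linalg.inv(p["tool_from_camera"])
for y in [-.0385,-.021,.021,.0385]:
    c=Ti@[0,y,0,1];k=p["intrinsics"]@c[:3];print(y,k[:2]/k[2])
```

```text
2.65 [ 0.4352 -0.0729  0.1901] [-0.006  0.005 -0.003  0.001 -0.004 -0.    -0.001]
catch_left_top 0.59 [ 0.4537 -0.0441  0.0517]
L [ 0.4553 -0.0506  0.054 ]
R [ 0.4529 -0.1107  0.054 ]
cL [ 0.431  -0.0025  0.046 ]
cR [ 0.4239 -0.1592  0.046 ]
-0.0385 [204.28559711 274.05167957]
-0.021 [238.77674181 274.0686859 ]
0.021 [321.54124699 274.10949406]
0.0385 [356.02052459 274.12649454]
```

View pics/w2.png

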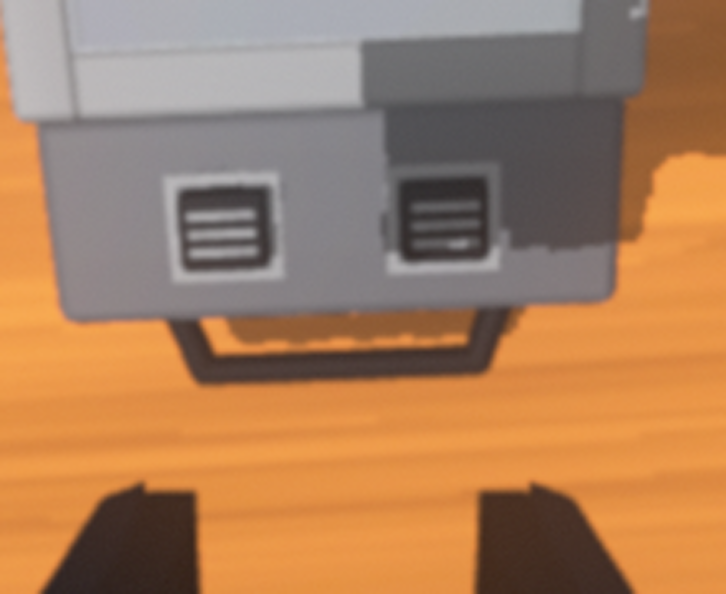

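```bash
cat >> h.py <<'E'
def px(s,p,u,v,z):
    T=np.eye(4);T[:3,:3]=R.from_quat(s["eef_rot"]).as_matrix();T[:3,3]=s["tool_pos"]
    E=T@p["tool_from_camera"]
    d=E[:3,:3]@np.linalg.solve(p["intrinsics"],[u,v,1]);o=E[:3,3];return o+d*(z-o[2])/d[2]
E
python3 - <<'E'
from plant import r
from h import *
s=r.get_state()
p=r.snapshot("wrist")
P={n:px(s,p,u,v,z) for n,u,v,z in [("L",248.5,178.8,.054),("R",314.5,176,.054),("cL",200.6,207,.046),("cR",365.5,201,.046),("lL",185.5,146.5,.062),("lR",374.5,138,.062)]}
for n in P:print(n,np.round(P[n],4))
for a,b in [("L","R"),("cL","cR"),("lL","lR")]:
    d=P[a]-P[b];print(np.linalg.norm(d[:2]),np.degrees(np.arctan2(-d[0],d[1])))
m=(P["L"]+P["R"])/2
for yaw in(-3,):
    for z in (.075,):
        print(row(s,[*m[:2],z],target(yaw)))
E
```

```text
L [ 0.4548 -0.0451  0.054 ]
R [ 0.4533 -0.1035  0.054 ]
cL [0.4292 0.0033 0.046 ]
cR [ 0.4245 -0.1507  0.046 ]
lL [0.4876 0.0035 0.062 ]
lR [ 0.4837 -0.1534  0.062 ]
0.058380129287619695 -1.4838562005403126
0.15405665689192724 -1.779973653665192
0.1569424568232056 -1.4222038917416042
[ 1.890e-02  5.000e-04  1.149e-01  5.100e-03 -1.920e-02 -9.993e-01]
```

Run:
```python
from plant import r
from h import *
print(row(r.get_state(),[.451,-.0742,.07],target(-1.7)))
```

```text
[ 1.5900e-02  8.0000e-04  1.1980e-01  3.2000e-03 -9.0000e-03 -2.2887e+00]
```

Call:
carry_out(commands=[[0.016,0.001,0.04,0,0,-2.3],[0.016,0.001,0.07,0,0,-2.3],[0.016,0.001,0.1,0,0,-2.3],[0.016,0.001,0.115,0,0,-2.3],[0.016,0.001,0.12,0,0,-2.3],[0.016,0.001,0.12,0,0,-2.3],[0.016,0.001,0.12,0,0,-2.3]], fingers=104)

```text
clock: 3.55
tool_pos: [0.4515, -0.0744, 0.0704]
eef_rot: [1.0, -0.015, 0.001, 0.0]
contact_force: [0.4, -0.1, -0.1]
opening: 0.591
```

Run:
```python
from plant import r
from h import *
import cv2
s=r.get_state();print({k:np.round(s[k],4).tolist() for k in["clock","qd","tool_pos","eef_rot","contact_force","opening"]})
for n in ["wrist","side"]:
    p=r.snapshot(n);im=p["img"]
    if n=="side": im=cv2.resize(im[180:360,150:350],None,fx=3,fy=3,interpolation=cv2.INTER_CUBIC)
    cv2.imwrite(f"pics/{n}3.png",im)
```

```text
{'clock': 3.55, 'qd': [0.0022, -0.0124, 0.0002, -0.0002, 0.0, -0.0013, 0.0008], 'tool_pos': [0.4515, -0.0744, 0.0704], 'eef_rot': [0.9999, -0.0146, 0.0006, 0.0001], 'contact_force': [0.4059, -0.0793, -0.0526], 'opening': 0.5913}
```

View pics/wrist3.png

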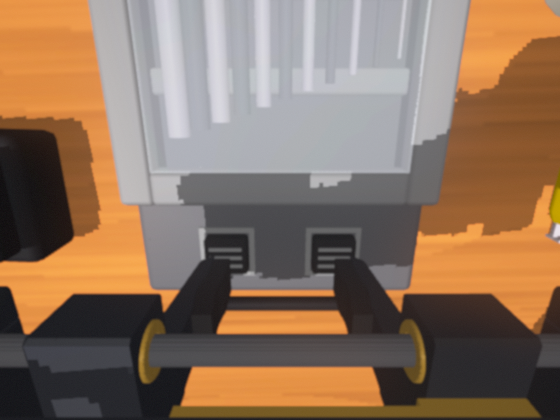

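View pics/side3.png

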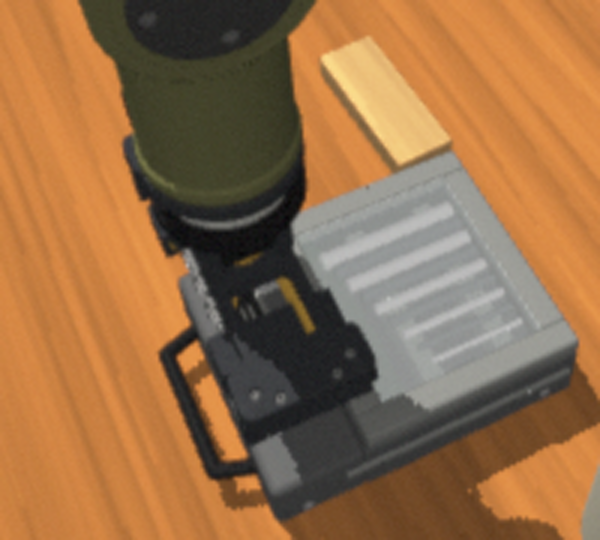

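The wrist picture shows the catches at (227,253) and (333,252). The fingertips sit symmetrically just in front of them in the image, at (215,262) and (350,262), about 16 mm above the tops. I check the x alignment before pressing.

Run:
```python
from plant import r
from h import *
import cv2
s=r.get_state();p=r.snapshot("wrist");print(np.round(s["tool_pos"],4))
for u,v,z in [(227,253,.054),(333,252,.054),(152,289,.046),(410,288,.046),(280,204,.046)]:print(np.round(px(s,p,u,v,z),4))
Ti=np.linalg.inv(p["tool_from_camera"])
for q in [(9,-26,0),(9,26,0),(9,26,-17),(0,26,0)]:
    c=Ti@[*(np.array(q)/1e3),1];k=p["intrinsics"]@c[:3];print(q,k[:2]/k[2])
cv2.imwrite("pics/w4.png",cv2.resize(p["img"][190:330,130:430],None,fx=2.6,fy=2.6,interpolation=cv2.INTER_CUBIC))
```

```text
[ 0.4517 -0.0744  0.0706]
[ 0.4562 -0.0451  0.054 ]
[ 0.4551 -0.1036  0.054 ]
[0.4297 0.0036 0.046 ]
[ 0.426  -0.1517  0.046 ]
[ 0.4812 -0.0751  0.046 ]
(9, -26, 0) [227.99046351 258.03478896]
(9, 26, 0) [332.2815106  258.08761982]
(9, 26, -17) [337.84239453 275.4582499 ]
(0, 26, 0) [331.39061107 274.05722463]
```

View pics/w4.png

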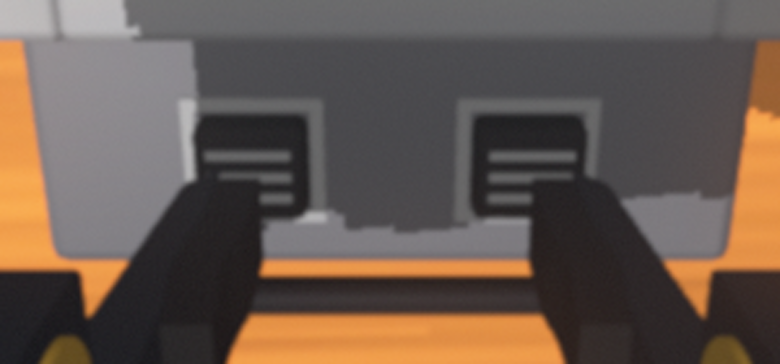

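Call:
carry_out(commands=[[0.0015,-0.001,0.008,0,0,0],[0.0015,-0.001,0.014,0,0,0],[0.0015,-0.001,0.017,0,0,0],[0.0015,-0.001,0.019,0,0,0],[0.0015,-0.001,0.021,0,0,0],[0.0015,-0.001,0.0225,0,0,0],[0.0015,-0.001,0.0235,0,0,0],[0.0015,-0.001,0.0235,0,0,0]])

```text
clock: 4.5
tool_pos: [0.453, -0.0731, 0.0482]
eef_rot: [1.0, -0.014, 0.001, 0.0]
contact_force: [-1.9, 2.2, 29.7]
opening: 0.59
```

Call:
carry_out(commands=[[0,0,0,0,0,0],[0,0,0,0,0,0],[0,0,0,0,0,0],[0,0,0,0,0,0]])

```text
clock: 4.9
tool_pos: [0.453, -0.0731, 0.0482]
eef_rot: [1.0, -0.014, 0.001, -0.0]
contact_force: [-2.0, 1.3, 28.8]
opening: 0.591
```

Run:
```python
from plant import r
from h import *
import cv2
s=r.get_state();print({k:np.round(s[k],4).tolist() for k in["clock","tool_pos","contact_force","moment","opening"]})
for n in ["wrist","side"]:
    p=r.snapshot(n);im=p["img"]
    for d in r.spot_point(p,"lid_edge")[:2]:print(n,round(d["p"],2),np.round(d["xyz"],4))
    if n=="side": im=cv2.resize(im[180:360,150:350],None,fx=3,fy=3,interpolation=cv2.INTER_CUBIC)
    cv2.imwrite(f"pics/{n}5.png",im)
```

```text
{'clock': 4.9, 'tool_pos': [0.453, -0.0731, 0.0482], 'contact_force': [-2.0152, 1.3486, 28.7881], 'moment': [0.4068, 0.3832, 0.0248], 'opening': 0.5905}
wrist 0.88 [ 0.4881 -0.0724  0.1018]
side 0.68 [ 0.4938 -0.0745  0.1039]
```

View pics/wrist5.png

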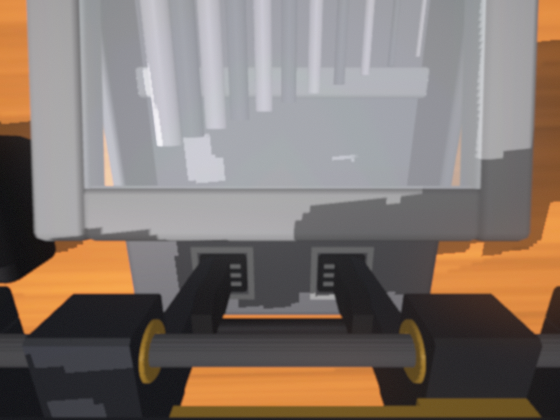

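View pics/side5.png

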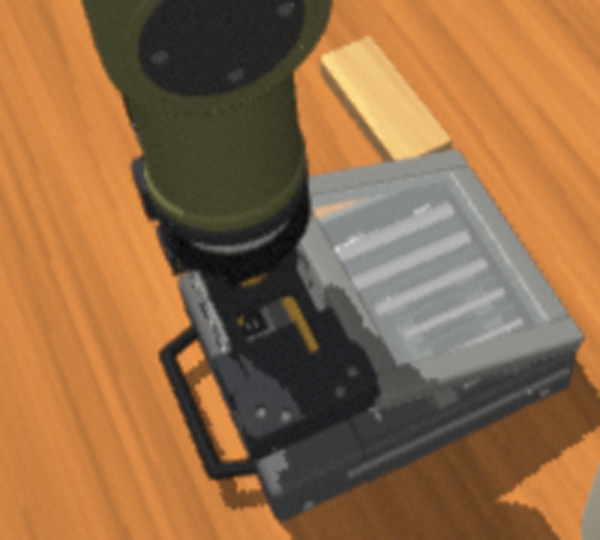

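The lid edge is at z ≈ 0.102, about 40 mm above its shut height (about 0.29 rad), which is past the 28 mm mark. In the wrist picture its front edge is at row 238, and both tips are on the depressed buttons. I back off straight up first, then away.

Call:
carry_out(commands=[[0,0,-0.03,0,0,0],[-0.005,0,-0.075,0,0,0],[-0.02,0,-0.12,0,0,0],[-0.04,0,-0.16,0,0,0],[-0.05,0,-0.2,0,0,0],[-0.05,0,-0.22,0,0,0],[-0.05,0,-0.22,0,0,0],[-0.05,0,-0.22,0,0,0],[-0.05,0,-0.22,0,0,0],[-0.05,0,-0.22,0,0,0],[-0.05,0,-0.22,0,0,0],[-0.05,0,-0.22,0,0,0]])

```text
clock: 6.3
tool_pos: [0.4024, -0.0718, 0.2656]
eef_rot: [1.0, -0.015, -0.001, 0.0]
contact_force: [0.7, -0.4, -0.2]
opening: 0.594
```

Call:
carry_out(commands=[[0,0,0,0,0,0],[0,0,0,0,0,0],[0,0,0,0,0,0],[0,0,0,0,0,0],[0,0,0,0,0,0],[0,0,0,0,0,0],[0,0,0,0,0,0],[0,0,0,0,0,0],[0,0,0,0,0,0],[0,0,0,0,0,0],[0,0,0,0,0,0],[0,0,0,0,0,0]])

```text
clock: 7.5
tool_pos: [0.4026, -0.0719, 0.2662]
eef_rot: [1.0, -0.015, 0.0, 0.0]
contact_force: [-0.8, 0.2, -0.4]
opening: 0.59
```

Call:
carry_out(commands=[[0,0,0,0,0,0],[0,0,0,0,0,0],[0,0,0,0,0,0],[0,0,0,0,0,0],[0,0,0,0,0,0],[0,0,0,0,0,0],[0,0,0,0,0,0],[0,0,0,0,0,0],[0,0,0,0,0,0],[0,0,0,0,0,0],[0,0,0,0,0,0],[0,0,0,0,0,0]])

```text
clock: 8.7
tool_pos: [0.4026, -0.0718, 0.2662]
eef_rot: [1.0, -0.015, 0.0, 0.0]
contact_force: [-0.0, -0.2, 0.3]
opening: 0.59
```

Call:
carry_out(commands=[[0,0,0,0,0,0],[0,0,0,0,0,0],[0,0,0,0,0,0],[0,0,0,0,0,0],[0,0,0,0,0,0],[0,0,0,0,0,0],[0,0,0,0,0,0],[0,0,0,0,0,0],[0,0,0,0,0,0],[0,0,0,0,0,0],[0,0,0,0,0,0],[0,0,0,0,0,0]])

```text
clock: 9.9
tool_pos: [0.4026, -0.0718, 0.2662]
eef_rot: [1.0, -0.015, 0.0, 0.0]
contact_force: [0.1, -0.1, -0.4]
opening: 0.588
```

Run:
```python
from plant import r
from h import *
import cv2
s=r.get_state();print({k:np.round(s[k],4).tolist() for k in["clock","tool_pos","contact_force"]})
for n in ["wrist","side","scene"]:
    p=r.snapshot(n);im=p["img"]
    for l in ["lid_edge","case","catch_left_top","catch_right_top","battery","tape","glue","clamp_block"]:
        for d in r.spot_point(p,l)[:1]:print(n,l,round(d["p"],2),np.round(d["xyz"],4))
    cv2.imwrite(f"pics/{n}6.png",im)
```

```text
{'clock': 9.9, 'tool_pos': [0.4026, -0.0718, 0.2662], 'contact_force': [0.0533, -0.1385, -0.4144]}
wrist case 0.8 [ 0.5245 -0.0711  0.002 ]
wrist catch_left_top 0.89 [ 0.4529 -0.045   0.0517]
wrist catch_right_top 0.73 [ 0.4541 -0.1027  0.0525]
wrist battery 0.56 [ 0.4879  0.126  -0.0016]
wrist tape 0.74 [ 0.4842 -0.2776 -0.0027]
wrist glue 0.62 [ 0.492   0.1283 -0.0013]
wrist clamp_block 0.33 [ 0.4831 -0.2755 -0.0048]
side lid_edge 0.9 [ 0.5768 -0.078   0.1814]
side case 0.56 [ 5.261e-01 -7.490e-02  2.000e-04]
side catch_left_top 0.64 [ 0.5773 -0.0761  0.1813]
side catch_right_top 0.48 [ 0.4485 -0.1019  0.0549]
side battery 0.92 [ 4.853e-01  1.248e-01 -3.000e-04]
side tape 0.95 [ 0.4845 -0.2736 -0.0022]
side glue 0.56 [ 0.6063 -0.2537 -0.0019]
scene lid_edge 0.67 [ 0.5823 -0.0801  0.1851]
scene catch_left_top 0.59 [ 0.4568 -0.0406  0.0522]
scene catch_right_top 0.49 [ 0.4524 -0.0991  0.0551]
scene battery 0.83 [0.4862 0.1255 0.0014]
scene glue 0.75 [ 0.6042 -0.2525 -0.0031]
scene clamp_block 0.67 [ 0.6238  0.0912 -0.0008]
```

View pics/side6.png

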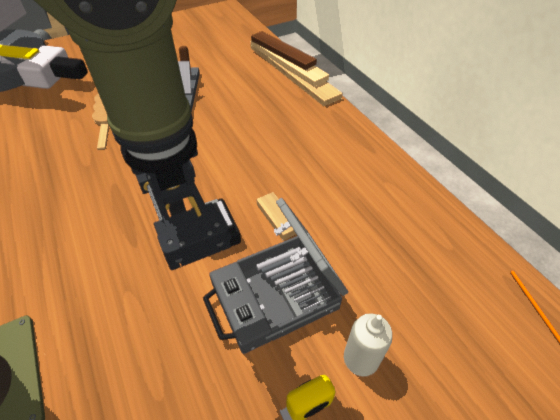

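View pics/wrist6.png

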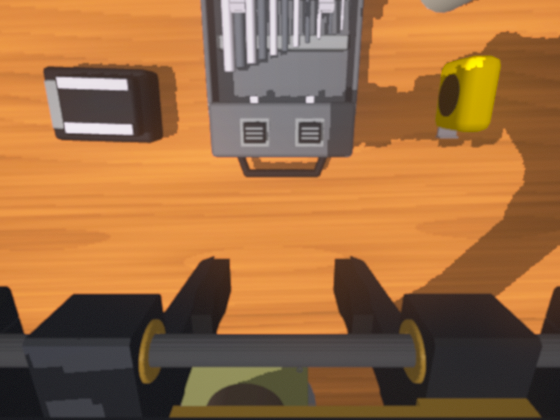

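The lid stands open at its stop, with its edge at z ≈ 0.18. In the side picture the catches are at the same pixels as before, (231,285) and (243,313), and nothing else has shifted. The arm is clear of everything, so I hand in.

```bash
python3 -c "
from plant import r
print(r.get_state()['clock']);print(r.finish_job())"
```

```text
11.25
the job is handed in; nothing more can be done
None
```

The case is open: I pressed both catches down together, one fingertip on each, and the lid now stands at its stop. I handed the job in at 11.25 s of the 35 s allowed.

- **Press:** The fingertips held both catches fully down with about 29 N in total. I kept them down until the lid edge was about 40 mm above its shut height (about 0.29 rad), then backed straight up and away.
- **Lid:** The last pictures put the lid edge at z ≈ 0.18 m, which matches the stop.
- **Surroundings:** Both catches are back up. The case and the things around it are where they were, to within the few millimetres the cameras can tell. The gripper is clear, with contact force near zero.
- **Disagreements:** In the last pictures the networks gave a few false labels. The side view put the left catch on the lid edge, and the wrist view put the glue and the clamp block on the battery and the tape. The pictures and the other views contradict these.

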